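# Clip the glue tin onto the bench's snap hook

## Robot

A 6-joint arm with a two-finger parallel gripper is mounted at the origin on the work surface. World frame = base frame: x ahead of the robot, y to its left, z up, the work surface at z = 0. Lengths are in mm, angles in rad, forces in N, time in s.
With the tool pointing down it reaches from about 300 to 875 mm from the base axis. Payload 6.4 kg.
Tool frame: the origin (TCP) lies between the finger pads; the fingertips stand 14 mm ahead of it and the grasp point (between the pads) lies 5 mm behind it; z points along the fingers, y is the line along which they close (so a half turn about z gives the same grasp; the last joint's range is limited). The gripper opens to 85 mm and grips with 20 to 120 N. Pads are 22 mm wide; open, the fingers measure 114 mm over their backs; the gripper's body (76 mm by 85 mm) begins 54 mm behind the grasp point. The pads swing forward as they close: fully open they stand 13 mm farther back than shut.
Start: joints at [1.008, 0.181, 1.607, -0, 1.354, -0.206], TCP at [200.824, 538.805, 245.288] pointing down, gripper open.
Joint ranges: [-2.99, 2.99], [-0.89, 2.07], [0.3, 2.58], [-1.14, 4.28], [0, 2.63], [-3.12, 3.12]. Speed limits (rad/s): [2.57, 2.57, 3.01, 3.14, 3.14, 3.14].

## Interface

Orientations are given as a 3x3 rotation matrix whose columns are the frame's x, y, z axes.
In Python, from plant import * gives the robot as it stands. The module is installed in compiled form; this text tells all that it offers.
- The arm moves only by the tool servo_tool, never from a script. Its argument "increments" is a list of rows, each a list of 2 entries, a list of its own where there are three numbers: the shift along the tool's x, y, z in cm, then the turn about the tool's z in rad. A call has 1 to 20 rows; each row is the pose to reach, as a shift and turn from the pose commanded when the call began, along the tool's axes at that moment; what a row does not reach only later rows make up. A row lasts 1/10 s, in which the tool goes at most 50 mm and 8.59 degrees, less where a joint would pass 70% of its speed; a pose out of reach is approached as far as the arm can. A call with a gripper value outside its range is refused whole. "grip" is the opening in per cent of the stroke, from 0 (shut) to 100 (fully open), set as the call begins (left out, the last holds). The fingers move at their own pace and stop on an object; the grip force is fixed at half the most. Time passes only in rows, so rows that repeat a pose let the fingers close. It gives the time, the measured TCP pose, the force, the opening and the grip force at its end, in the units of the state.
- observe(): the state, without advancing time (a new reading comes with each control period).
- camera(name): name is "scene" or "top" or "wrist"; returns (picture, depth): 400x640x3 uint8, red, green, blue; 400x640 float32, mm along the optical axis (not along the pixel's ray), 0 where there is no reading.
- calibration(name): a dict with "vertical_fov" (degrees; the focal length in pixels is half the picture's height over the tangent of half this angle, whatever the lens; pixels are square), "cx", "cy" (the principal point, pixels), "R" (3x3) and "t" (3): a world point X has camera coordinates R X + t. Camera axes: x right, y down, z forward; pixel columns grow to the right and rows downward; lengths in mm; the calibration is good to about 2 mm. A picture is of the moment at which its call begins: read the wrist's pose just before it. calibration takes no time and is no camera call; for the wrist camera it gives the pose at the moment of the call.
- sign_off(): hands the job in; it is judged then, once.
The state is a dict: "t": time; "q": joint angles; "dq": joint speeds; "joint_efforts": joint torques, N m; "eef_pos": TCP position; "orientation": TCP orientation; "ft_force": force on the tool from outside, world axes, zero at the start; "wrist_torque": the same for the moment, N m; "gripper_width": finger opening in mm; "gripper_force": force on a finger pad.
Only numpy, scipy, OpenCV 4.12 (cv2) and the standard library are available. Lean on these libraries where they do the work, as an engineer would, in place of code of your own. Each camera call takes 0.05 s, during which the arm holds its last target. There are 200 camera calls.

## Task

Clip the glue tin to the snap hook on the bench post so that it cannot be knocked off: press the hook's sprung gate inward with the tin's ring, work the ring inside and let the gate snap shut behind it. Feel your way gently without forcing the ring against the hook, keep the brimful tin upright all the while, and leave it standing on the bench, let go, with the other things where they were.

Things in the scene. Friction and masses are not known exactly. Their poses are not given: they have to be found in the camera images.
- tin: Grey steel glue tin, diameter 65, about 0.45 kg, standing on the bench; origin at the centre of its underside, z up, its ring on the +x side. Its body ends at z = 75, with the lid and its knob on top.
- knob_mid (a point): Centre of the square wooden knob on the lid, 26 x 26 (sides along the tin's x and y), top 108 mm above the tin's underside; this point is at 92.
- ring_edge (a point): Middle of the outer edge of the tin's fixed upright D-shaped ring of 6 mm round wire, in the tin's x-z plane. The edge is an upright wire, centre line at tin x = 59, z = 40 to 60 (this point z = 50); top and bottom wires run back to the tin at z = 68 and 32. The hole is 24 deep (wall to edge wire) and 30 high.
- post: Low steel post fixed to the bench, a level steel snap hook clamped on its top (highest point z = 66). Origin on the bench under the gate line; x points into the hook, to the post; y along the gate, hinge to free end. The clamp sits anywhere up to 12 mm either way along y and this pose does not tell where: the hook's y values below are off by up to 12.
- gate (a joint): Gate of the hook, a 6 mm round bar; when shut it lies along x = 0, z = 50 (post axes) from its hinge at y = -45 to its free end y = 27 (y +-12, see post). Angle in rad: 0 shut, grows as it is pressed inward, hard stop at 0.45. Sprung shut: about 0.6 N at the free end starts it, 2 N there holds it fully in; over 8 N anywhere on the hook is forcing.
- post_top (a point): Middle of the post's top face, post axes x = 60, y = 0, z = 44. The hook's other bars are 7 mm round at z = 50: back bar at x = 40, end bars at y = 39.3 and y = -52.5 (with 16 mm ferrules outside, to y = 58 and -70); the +y end bar turns back to a nose on the gate line whose rounded end, y = 27, meets the gate's free end (y +-12, see post).
- mouth (a point): Point on the gate, post axes x = 0, y = 8, z = 50, good to press at wherever the clamp sits. Push +x until the ring wire's centre is 9 to 13 mm inside the gate line, then slide it to +y, behind the nose. It clears the gate's free end only within about 2.5 mm of bearing on the +y end bar (wire centre y = 32.8 +-12); there the gate snaps shut. A straight push will not pass.
- jar: Bystander: a closed steel can, 68 diameter, 85 high; origin at the centre of its underside.
- driver: Bystander: a screwdriver, 170 long, lying flat along its x axis; origin under its middle.
- block: Bystander: cork sanding block 110 x 60 x 35; origin at the centre of its underside.
Things that resemble listed ones, but are neither listed nor needed, are in the scene too. Leave any blue or turquoise look-alike of the post alone.

How it is judged:
By the outcome, as a careful person would: the job done as asked, in the order asked, and still so for the second after the job is handed in, with the robot touching nothing.
It also fails if it takes over 45 s, if anything falls off the work surface, if the arm or the gripper's body presses on something with over 40 N, if the wrist force passes 120 N, or if a joint passes its speed limit or range.

## Working session

There is one attempt and no reset: what is moved stays moved. The work goes in short steps, Python scripts to look and compute and a tool call to move; the robot and the scene stay as the last step left them, time stands still between calls to the robot, and variables do not carry over. Pictures are saved under pics/ and viewed, at most 10 in all, crops included, and the job is handed in when it is done.

Besides the shell and the picture viewer there is one more tool, called after ">>>" as name(argument=value, ...) on one line, values as JSON. servo_tool: Moves the arm, as the interface text tells. Its arguments: {"type":"object","properties":{"increments":{"type":"array","items":{"type":"array"}},"grip":{"type":"number"}},"required":["increments"]}

```bash
mkdir -p pics
cat > h.py <<'E'
from plant import *
import numpy as np, cv2
def snap(name,fn):
    c=calibration(name); p,d=camera(name); cv2.imwrite('pics/'+fn+'.png',p[:,:,::-1]); np.savez('pics/'+fn+'.npz',p=p,d=d,**{k:np.array(v) for k,v in c.items()}); return p,d,c
def load(fn):
    z=np.load('pics/'+fn+'.npz'); return z['p'],z['d'],z
def foc(c): return 200/np.tan(np.radians(float(c['vertical_fov']))/2)
def ray(c,u,v,z):
    f=foc(c);R=np.array(c['R']);t=np.array(c['t']); o=-R.T@t; d=R.T@np.array([(u-c['cx'])/f,(v-c['cy'])/f,1]); return o+d*(z-o[2])/d[2]
def pts(c,d):
    f=foc(c);R=np.array(c['R']);t=np.array(c['t']); v,u=np.mgrid[:400,:640]
    X=np.stack([(u-c['cx'])/f*d,(v-c['cy'])/f*d,d],-1); return (X-t)@R
E
python3 - <<'E'
from h import *
s=observe(); print(s['t'],s['eef_pos'],s['orientation'],s['ft_force'],s['gripper_width'])
for n in('scene','top'):
    p,d,c=snap(n,n+'0'); print(n,{k:np.round(v,3) for k,v in c.items()},(d>0).mean())
E
```

```text
0.0 [200.53081207 538.35876924 244.38860859] [[-9.37026716e-01  3.49256463e-01 -9.25340261e-04]
 [ 3.49257501e-01  9.37025668e-01 -1.44760451e-03]
 [ 3.61482345e-04 -1.67962613e-03 -9.99998524e-01]] [0.67005925 0.30872919 0.00693828] 85.3106723672458
scene {'vertical_fov': np.float64(49.389), 'cx': np.float64(319.657), 'cy': np.float64(193.441), 'R': array([[ 0.365,  0.931,  0.004],
       [ 0.681, -0.264, -0.683],
       [-0.634,  0.252, -0.731]]), 't': array([-162.579, -274.151, 1419.513])} 0.9960859375
top {'vertical_fov': np.float64(44.345), 'cx': np.float64(312.205), 'cy': np.float64(190.749), 'R': array([[-0.004, -1.   ,  0.004],
       [-0.999,  0.004, -0.052],
       [ 0.052, -0.004, -0.999]]), 't': array([  -2.384,  461.454, 1180.031])} 0.99598046875
```

View pics/top0.png

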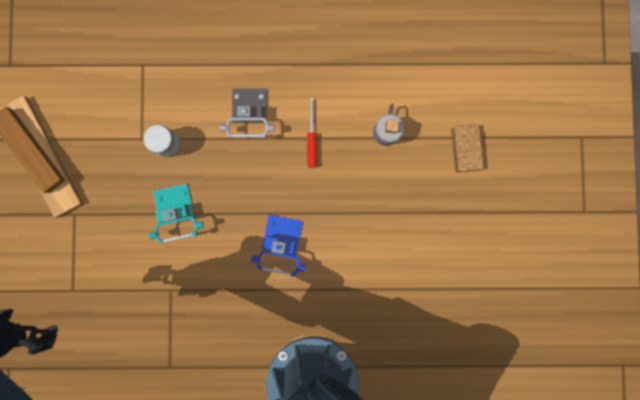

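View pics/scene0.png

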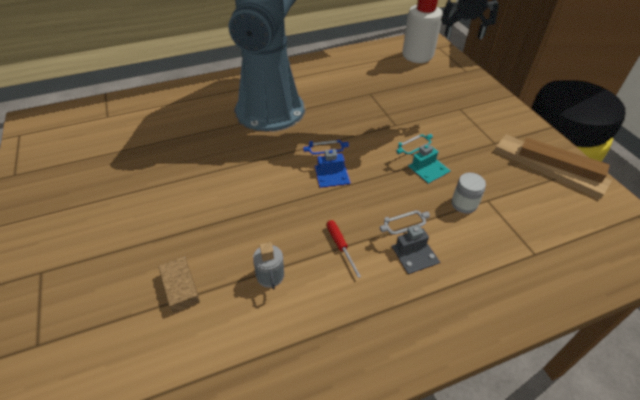

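The top view shows the tin at about (389,128) with its ring up the picture near (391,108). The grey post's plate is at (250,105) and its gate line runs along row ~133, from 222 to 275. The jar is at (160,140), the driver at (312,135) and the block at (467,148). The scene view agrees with this.

Run:
```python
from h import *
p,d,c=load('top0'); X=pts(c,d)
for n,u,v,z in [('knob',393,126,108),('ringend',391,108,50),('ringR',404,112,0),('gateL',222,128,50),('gateR',275,130,50),('gatemid',250,134,50),('plate',250,97,20),('jar',155,137,85)]:
    print(n,ray(c,u,v,z).round(),'depth',X[v,u].round())
p,d,c=load('scene0');X=pts(c,d)
print('knob',X[249,266],ray(c,266,249,108)); 
big=cv2.resize(np.vstack([load('top0')[0][80:160,200:420]]),None,fx=3.6,fy=3.6,interpolation=cv2.INTER_CUBIC)
p2=cv2.resize(load('scene0')[0][195:300,240:450],None,fx=3.6,fy=3.6,interpolation=cv2.INTER_CUBIC)
w=max(big.shape[1],p2.shape[1]);f=lambda a:np.pad(a,((0,0),(0,w-a.shape[1]),(0,0)))
cv2.imwrite('pics/crop.png',cv2.resize(np.vstack([f(big),f(p2)]),None,fx=.88,fy=.88)[:,:,::-1])
```

```text
knob [ 602. -186.  108.] depth [ 602. -187.  106.]
ringend [ 655. -192.   50.] depth [ 650. -188.   72.]
ringR [ 656. -233.    0.] depth [ 656. -233.   -0.]
gateL [609. 209.  50.] depth [608. 208.  55.]
gateR [604.  83.  50.] depth [613.  87.  -4.]
gatemid [594. 142.  50.] depth [594. 142.  50.]
plate [690. 146.  20.] depth [694. 148.   6.]
jar [582. 356.  85.] depth [583. 356.  83.]
knob [ 608.27479599 -185.0506769   107.06078881] [ 608.95457572 -185.16962329  108.        ]
```

View pics/crop.png

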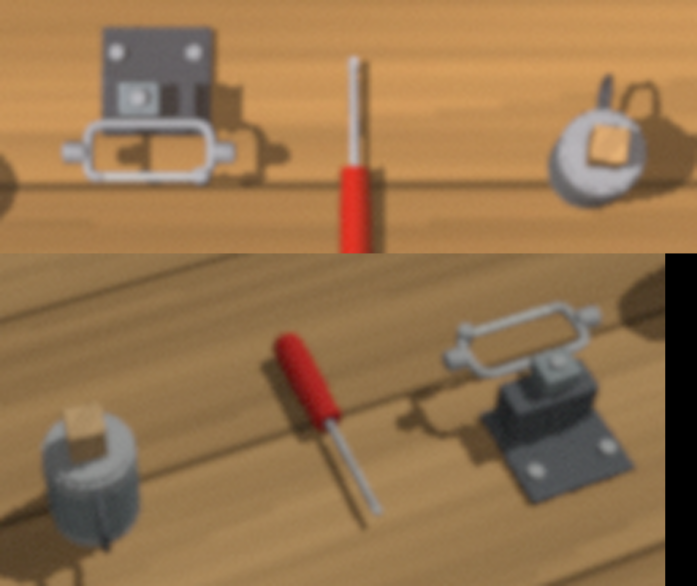

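>>> servo_tool(increments=[[[-12, -6.4, -2], -0.1], [[-48, -25.7, 0], -0.36], [[-48, -25.7, 0], -0.36], [[-48, -25.7, 0], -0.36], [[-48, -25.7, 0], -0.36], [[-48, -25.7, 0], -0.36], [[-48, -25.7, 0], -0.36], [[-48, -25.7, 0], -0.36], [[-48, -25.7, 0], -0.36], [[-48, -25.7, 0], -0.36], [[-48, -25.7, 0], -0.36], [[-48, -25.7, 0], -0.36], [[-48, -25.7, 0], -0.36], [[-48, -25.7, 0], -0.36], [[-48, -25.7, 0], -0.36]])

```text
t: 1.6
eef_pos: [560.0, 131.6, 245.2]
orientation: [[-1.0, -0.005, -0.0], [-0.005, 1.0, 0.0], [0.0, 0.0, -1.0]]
ft_force: [-0.0, -0.3, -0.2]
gripper_width: 85.1
gripper_force: 0.0
```

Run:
```python
from h import *
s=observe(); print(s['t'],s['eef_pos'],s['orientation'].round(4) if hasattr(s['orientation'],'round') else s['orientation'],s['q'])
p,d,c=snap('wrist','w1');print({k:np.round(v,3) for k,v in c.items()})
```

```text
1.6 [559.95413741 131.62885647 245.23905225] [[-1.e+00 -5.e-03 -4.e-04]
 [-5.e-03  1.e+00  2.e-04]
 [ 4.e-04  2.e-04 -1.e+00]] [ 2.45025119e-02  1.81511418e-01  1.60627468e+00  2.36537731e-04
  1.35419644e+00 -1.55137730e+00]
{'vertical_fov': np.float64(69.212), 'cx': np.float64(318.574), 'cy': np.float64(199.8), 'R': array([[-0.004,  1.   ,  0.001],
       [ 0.946,  0.003,  0.324],
       [ 0.324,  0.002, -0.946]]), 't': array([-129.606, -571.84 ,  199.105])}
```

View pics/w1.png

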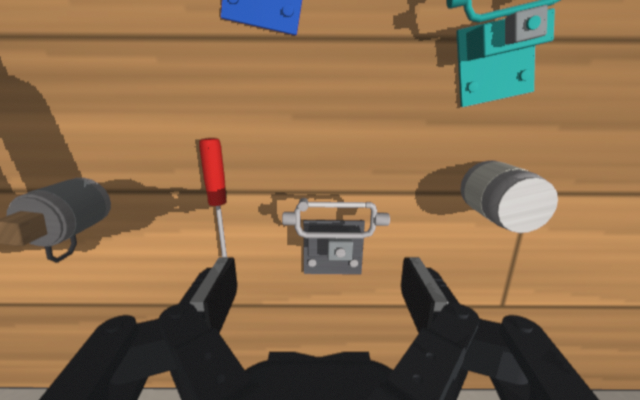

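The wrist view shows the hook in full. The gate runs along row ~205 from column 303 to 372, the ferrules are at 288 and 384, and the post is below. The tin is at the left edge with its ring at (62,248).

Run:
```python
from h import *
p,d,c=load('w1')
cr=cv2.resize(p[190:285,270:400],None,fx=6,fy=6,interpolation=cv2.INTER_CUBIC); cv2.imwrite('pics/w1c.png',cr[:,:,::-1])
X=pts(c,d); m=(X[...,2]>44)&(X[...,2]<60)&(p.min(-1)>100); m[:,:270]=0;m[:,400:]=0;m[:190]=0
for u in range(280,396,4):
    v=np.where(m[:,u])[0]
    if len(v): print(u,v.min(),v.max(),[ (X[k,u].round(1).tolist(), ray(c,u,k,52).round(1)[:2].tolist()) for k in (v[0],)])
```

```text
284 212 224 [([602.3, 90.5, 50.5], [601.7, 90.7])]
288 213 224 [([602.1, 95.7, 54.1], [603.0, 95.4])]
292 213 224 [([602.4, 100.3, 53.4], [602.9, 100.2])]
296 208 230 [([596.4, 105.1, 52.3], [596.6, 105.1])]
300 202 235 [([586.9, 110.4, 58.0], [589.0, 110.0])]
304 200 236 [([586.3, 114.7, 52.5], [586.5, 114.7])]
308 202 237 [([589.0, 119.4, 51.9], [589.0, 119.4])]
312 202 238 [([589.2, 124.1, 51.2], [589.0, 124.1])]
316 202 238 [([589.3, 128.8, 51.0], [588.9, 128.8])]
320 202 237 [([589.2, 133.5, 51.3], [588.9, 133.5])]
324 202 237 [([588.8, 138.2, 52.2], [588.9, 138.2])]
328 202 237 [([589.6, 143.0, 49.9], [588.9, 142.9])]
332 202 238 [([589.3, 147.7, 50.7], [588.9, 147.6])]
336 202 238 [([589.1, 152.4, 51.4], [588.8, 152.3])]
340 202 238 [([589.3, 157.2, 50.6], [588.8, 157.0])]
344 202 238 [([589.4, 161.9, 50.4], [588.8, 161.7])]
348 202 238 [([588.9, 166.5, 51.7], [588.8, 166.5])]
352 202 241 [([589.3, 171.3, 50.6], [588.8, 171.2])]
356 202 237 [([589.5, 176.2, 49.8], [588.8, 175.9])]
360 202 237 [([589.2, 180.8, 50.7], [588.7, 180.6])]
364 202 236 [([589.7, 185.7, 49.2], [588.7, 185.3])]
368 202 235 [([589.6, 190.5, 49.3], [588.7, 190.0])]
372 203 233 [([590.1, 194.9, 51.5], [589.9, 194.8])]
376 209 224 [([598.3, 200.5, 49.8], [597.5, 200.0])]
380 213 224 [([602.8, 205.2, 51.5], [602.6, 205.1])]
384 213 224 [([602.9, 210.1, 51.1], [602.5, 209.9])]
388 214 224 [([603.4, 214.5, 53.0], [603.8, 214.8])]
```

View pics/w1c.png

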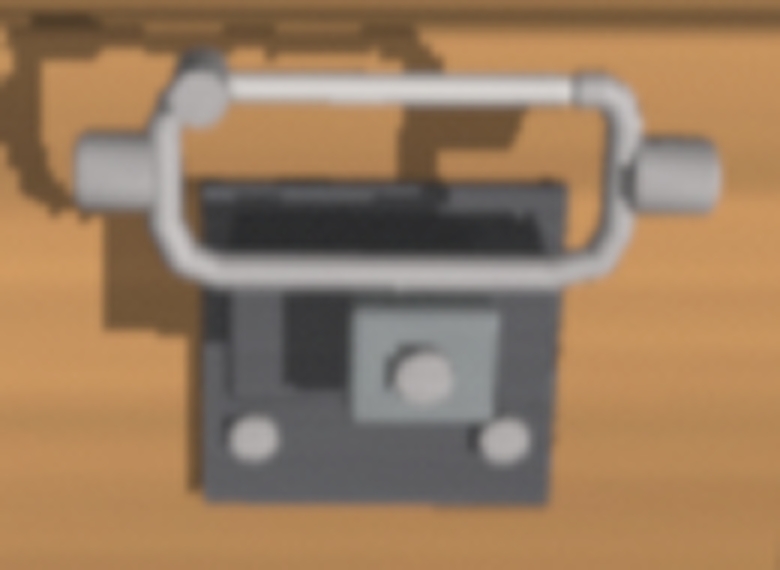

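>>> servo_tool(increments=[[[0, -3, 0], 0], [[0, -31.6, 0], 0], [[0, -31.6, 0], 0], [[0, -31.6, 0], 0], [[0, -31.6, 0], 0], [[0, -31.6, 0], 0], [[0, -31.6, 0], 0], [[0, -31.6, 0], 0], [[0, -31.6, 0], 0], [[0, -31.6, 0], 0], [[0, -31.6, 0], 0]])

```text
t: 2.75
eef_pos: [562.0, -183.8, 245.4]
orientation: [[-1.0, -0.006, 0.0], [-0.006, 1.0, 0.0], [-0.0, 0.0, -1.0]]
ft_force: [-0.2, 0.1, 0.5]
gripper_width: 85.0
gripper_force: 0.0
```

Run:
```python
from h import *
s=observe(); print(s['t'],s['eef_pos'],s['orientation'])
p,d,c=snap('wrist','w2'); X=pts(c,d)
m=(X[...,2]>100)&(X[...,2]<116)&(p[...,0]>p[...,2]*1.3+15)
m=m.astype(np.uint8); n,l,st,ce=cv2.connectedComponentsWithStats(m); print(st,ce)
k=1+st[1:,4].argmax(); q=np.argwhere(l==k)[:,::-1]; w=np.array([ray(c,u,v,108)[:2] for u,v in q]).astype(np.float32)
r=cv2.minAreaRect(w); print(r)
w1=load('w1')[2]
for u,v in [(340,204.7),(310,204.7),(365.4,204.7),(374.5,215),(297.5,215),(335,235)]: print(ray(w1,u,v,50).round(1))
```

```text
2.75 [ 562.01397796 -183.78155682  245.39970388] [[-9.99984204e-01 -5.62065462e-03  3.07251164e-05]
 [-5.62064656e-03  9.99984171e-01  2.56298324e-04]
 [-3.21651944e-05  2.56121580e-04 -9.99999967e-01]]
[[     0      0    640    400 255362]
 [   305    217     28     28    638]] [[319.50173479 199.42155842]
 [318.80564263 230.89655172]]
((602.3743286132812, -183.24356079101562), (25.413192749023438, 28.580772399902344), 82.99871826171875)
[592.9 157.3  50. ]
[593.1 121.7  50. ]
[592.8 187.5  50. ]
[606.  199.1  50. ]
[606.3 106.6  50. ]
[632.6 152.2  50. ]
```

View pics/w2.png

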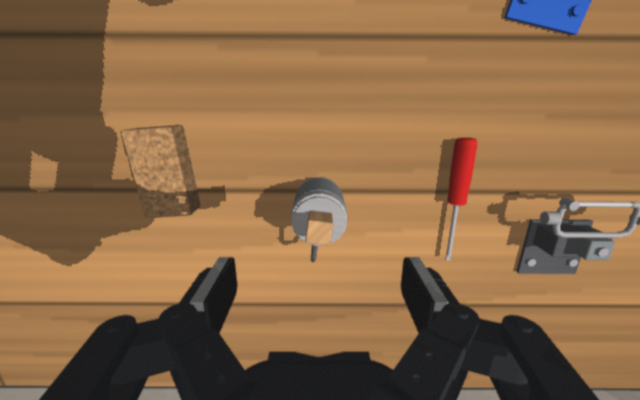

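The tin is straight ahead, with its knob at (319,231) and the ring pointing down the picture at (313,258), which makes the tin's yaw about -7°. The knob measures (603.5,-183.3), and its 26 mm size checks out. The gate line is at x≈592.9 and the gate's free end at y≈187.5, so the ring wire should seat at about y≈192.5.

>>> servo_tool(increments=[[[-2, 0, 3], 0.06], [[-4.2, 0, 7], 0.128], [[-4.2, 0, 11], 0.128], [[-4.2, 0, 14], 0.128], [[-4.2, 0, 15], 0.128], [[-4.2, 0, 15], 0.128], [[-4.2, 0, 15], 0.128]])

```text
t: 3.5
eef_pos: [605.0, -185.7, 97.1]
orientation: [[-0.992, 0.124, 0.002], [0.124, 0.992, -0.001], [-0.002, -0.001, -1.0]]
ft_force: [1.3, -0.6, 1.1]
gripper_width: 85.7
gripper_force: 0.0
```

>>> servo_tool(grip=10, increments=[[[0, 0, 0], 0], [[0, 0, 0], 0], [[0, 0, 0], 0], [[0, 0, 0], 0], [[0, 0, 0], 0], [[0, 0, 0], 0], [[0, 0, 0], 0], [[0, 0, 0], 0], [[0, 0, 0], 0], [[0, 0, 0], 0]])

```text
t: 4.5
eef_pos: [604.3, -185.4, 96.0]
orientation: [[-0.992, 0.124, 0.001], [0.124, 0.992, -0.0], [-0.001, 0.0, -1.0]]
ft_force: [-0.2, 3.5, 5.6]
gripper_width: 24.9
gripper_force: 62.0
```

>>> servo_tool(increments=[[[0, 0, -0.5], 0], [[0, 0, -2], 0], [[0, 0, -4], 0], [[0, 0, -5.5], 0], [[0, 0, -6], 0], [[0.3, 0.7, -6], 0], [[1, 2.4, -6], 0], [[2, 4.7, -6], 0], [[3.1, 7.4, -6], -0.01], [[4.2, 10.1, -6], -0.02], [[5.4, 12.8, -6], -0.03], [[6.5, 15.5, -6], -0.045], [[7.7, 18.2, -6], -0.06], [[8.8, 20.9, -6], -0.075], [[10, 23.6, -6], -0.09], [[11.1, 26.3, -6], -0.105], [[12.2, 29, -6], -0.115], [[13.2, 31.3, -6], -0.122], [[13.9, 33, -6], -0.128], [[14.2, 33.7, -6], -0.128]])

```text
t: 6.5
eef_pos: [502.3, 168.9, 154.1]
orientation: [[-1.0, -0.006, -0.003], [-0.006, 1.0, 0.0], [0.003, 0.0, -1.0]]
ft_force: [-0.3, -0.6, -4.8]
gripper_width: 25.1
gripper_force: 60.8
```

>>> servo_tool(increments=[[[0, 0, 0], 0], [[0, 0, 0], 0], [[0, 0, 0], 0]])

```text
t: 6.8
eef_pos: [505.0, 165.8, 155.2]
orientation: [[-1.0, -0.002, -0.0], [-0.002, 1.0, -0.0], [0.0, -0.0, -1.0]]
ft_force: [-0.5, -0.1, -4.6]
gripper_width: 25.3
gripper_force: 61.0
```

Run:
```python
from h import *
s=observe(); print(s['t'],s['eef_pos'],s['orientation'],s['ft_force'],s['gripper_width'])
p,d,c=snap('wrist','w3'); snap('scene','s3')
```

```text
6.8 [505.02773453 165.76803075 155.16074747] [[-9.99997475e-01 -2.24432320e-03 -1.12913705e-04]
 [-2.24428655e-03  9.99997429e-01 -3.23631836e-04]
 [ 1.13639749e-04 -3.23377609e-04 -9.99999941e-01]] [-0.52645783 -0.06299432 -4.55423582] 25.31703017052666
```

View pics/w3.png

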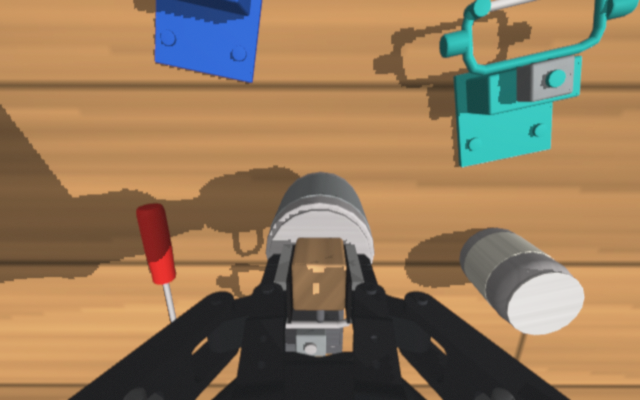

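The wrist view shows the knob held squarely between the pads at (320,275). The tin hides the ring and most of the hook, so I lower it and feel for the gate.

>>> servo_tool(increments=[[[0, 0.1, 1], 0], [[0, 0.4, 2.5], 0], [[0, 0.4, 4], 0], [[0, 0.4, 5.2], 0], [[0, 0.4, 5.6], 0], [[-0.3, 0.4, 5.6], 0], [[-0.8, 0.4, 5.6], 0], [[-1.3, 0.4, 5.6], 0], [[-1.5, 0.4, 5.6], 0], [[-1.5, 0.4, 5.6], 0], [[-1.5, 0.4, 5.6], 0], [[-1.5, 0.4, 5.6], 0]])

```text
t: 8.1
eef_pos: [519.7, 170.6, 99.3]
orientation: [[-1.0, -0.003, -0.0], [-0.003, 1.0, -0.0], [0.0, -0.0, -1.0]]
ft_force: [-0.3, 1.3, -4.3]
gripper_width: 25.5
gripper_force: 61.0
```

Run:
```python
from h import *
s=observe(); print(s['t'],s['eef_pos'],s['ft_force'],s['wrist_torque'])
p,d,c=snap('scene','s4'); 
cv2.imwrite('pics/s4c.png',cv2.resize(p[150:260,340:480],None,fx=5.5,fy=5.4,interpolation=cv2.INTER_CUBIC)[:,:,::-1])
```

```text
8.1 [519.69372555 170.61181298  99.30853004] [-0.27687168  1.26918867 -4.2678304 ] [-0.00327557 -0.00050553  0.02119447]
```

View pics/s4c.png

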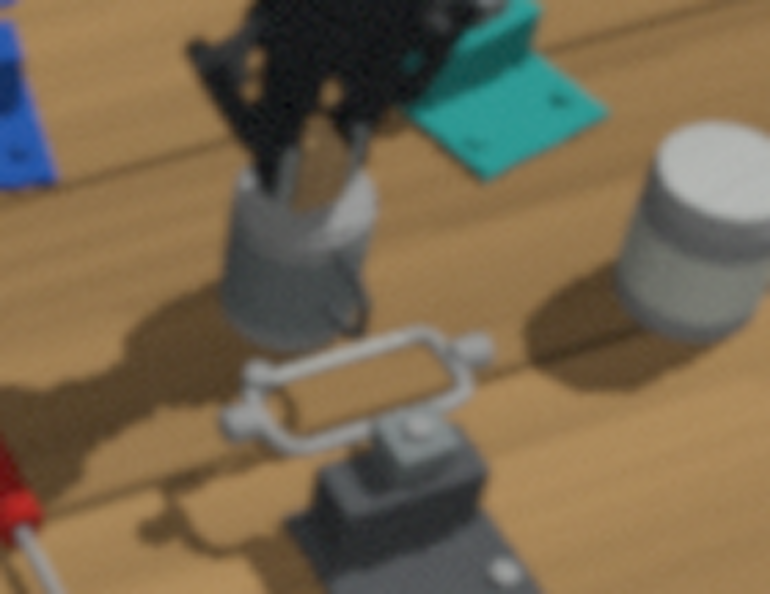

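The scene crop shows the tin hanging upright just in front of the gate. The ring's outer edge is at crop (355,305), facing the gate, and the gate runs from (255,375) to (430,335) in the crop.

>>> servo_tool(increments=[[[-0.2, 0, 0], 0], [[-0.4, 0, 0], 0], [[-0.6, 0, 0], 0], [[-0.8, 0, 0], 0], [[-1.0, 0, 0], 0], [[-1.2, 0, 0], 0], [[-1.3, 0, 0], 0], [[-1.3, 0, 0], 0], [[-1.3, 0, 0], 0]])

```text
t: 9.05
eef_pos: [532.8, 170.6, 99.2]
orientation: [[-1.0, -0.003, -0.0], [-0.003, 1.0, -0.0], [0.0, -0.0, -1.0]]
ft_force: [-0.7, -0.6, -3.9]
gripper_width: 24.9
gripper_force: 61.0
```

Run:
```python
from h import *
_,_,c4=load('s4'); print(ray(c4,404.5,207,50))
s=observe(); print(s['t'],s['eef_pos'],s['ft_force'],s['wrist_torque'])
p,d,c=snap('scene','s5'); 
cv2.imwrite('pics/s5c.png',cv2.resize(p[185:240,375:445],None,fx=11,fy=10.8,interpolation=cv2.INTER_CUBIC)[:,:,::-1])
s=observe(); print(s['ft_force'])
```

```text
[569.01932286 174.45248079  50.        ]
9.05 [532.77095888 170.61665121  99.20165677] [-0.6895538  -0.64171636 -3.93345628] [-0.00252877  0.18985693 -0.07045175]
[-0.34561535 -0.21189464 -3.96621846]
```

View pics/s5c.png

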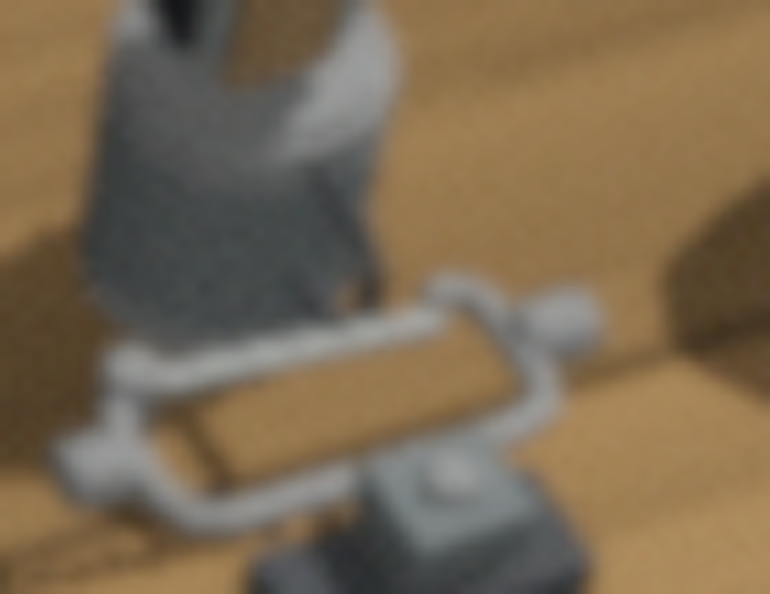

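The gate is just starting to move inward under the ring: there is a small step at the nose, crop (440,300). I press on to about 11 mm inside.

>>> servo_tool(increments=[[[-0.2, 0, 0], 0], [[-0.4, 0, 0], 0], [[-0.6, 0, 0], 0], [[-0.8, 0, 0], 0], [[-1.0, 0, 0], 0], [[-1.2, 0, 0], 0], [[-1.2, 0, 0], 0], [[-1.2, 0, 0], 0]])

```text
t: 9.9
eef_pos: [544.8, 170.7, 99.2]
orientation: [[-1.0, -0.003, -0.0], [-0.003, 1.0, 0.0], [0.0, 0.0, -1.0]]
ft_force: [-2.3, -0.1, -5.0]
gripper_width: 25.3
gripper_force: 60.9
```

Run:
```python
from h import *
s=observe(); print(s['t'],s['eef_pos'],s['ft_force'],s['wrist_torque'])
p,d,c=snap('scene','s6'); 
cv2.imwrite('pics/s6c.png',cv2.resize(p[185:240,375:445],None,fx=11,fy=10.8,interpolation=cv2.INTER_CUBIC)[:,:,::-1])
s=observe(); print(s['ft_force'])
f=foc(c)
for n,P in dict(hinge=[592.9,115,50],nose=[592.9,187.5,50],g20=[592.9+72*np.sin(.3),115+72*np.cos(.3),50],wire=[603.8,170.6,53]).items():
    q=c['R']@np.array(P)+c['t']; u,v=q[0]/q[2]*f+c['cx'],q[1]/q[2]*f+c['cy']; print(n,(u-375+.5)*11,(v-185+.5)*10.8)
```

```text
9.9 [544.82607193 170.73945533  99.19605587] [-2.27364952 -0.12111232 -5.04007279] [-0.037309    0.41378077  0.00647545]
[-1.89162959 -1.10050848 -5.34117962]
hinge 141.86863024395956 392.3192561519522
nose 435.22219653987884 301.7667681440285
g20 469.5013227230082 374.54121985182815
wire 394.61620021404036 348.84123095245116
```

View pics/s6c.png

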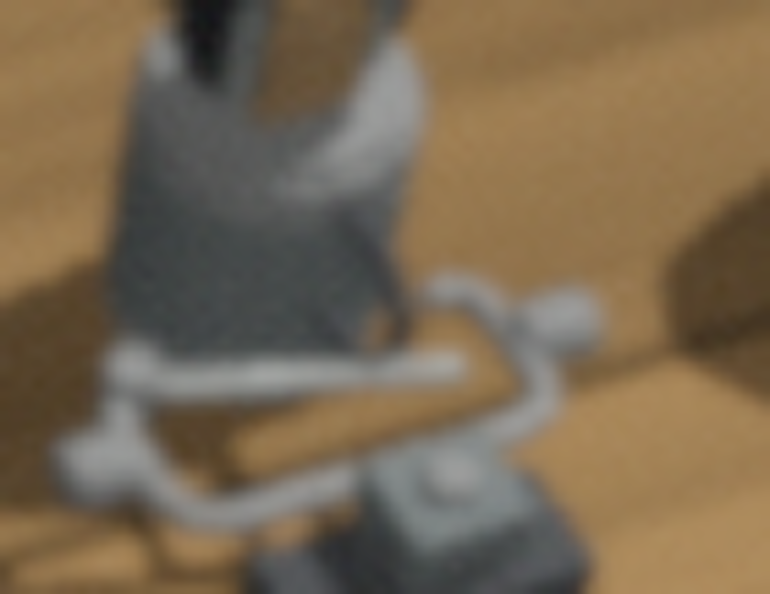

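The gate is swung well inward, with its free end at crop (462,367) and the nose still at (440,290). That puts the gate at about 0.27 rad and the wire about 10 mm inside. I add 1 mm and slide to +y.

>>> servo_tool(increments=[[[-0.1, 0, 0], 0], [[-0.1, 0.2, 0], 0], [[-0.1, 0.4, 0], 0], [[-0.1, 0.6, 0], 0], [[-0.1, 0.8, 0], 0], [[-0.1, 1.0, 0], 0], [[-0.1, 1.2, 0], 0], [[-0.1, 1.4, 0], 0], [[-0.1, 1.6, 0], 0], [[-0.1, 1.7, 0], 0], [[-0.1, 1.7, 0], 0], [[-0.1, 1.7, 0], 0]])

```text
t: 11.15
eef_pos: [546.2, 187.6, 99.5]
orientation: [[-1.0, -0.003, 0.001], [-0.003, 1.0, -0.0], [-0.001, -0.0, -1.0]]
ft_force: [0.4, 0.7, -3.9]
gripper_width: 25.2
gripper_force: 60.9
```

Run:
```python
from h import *
s=observe(); print(s['t'],s['eef_pos'],s['ft_force'],s['wrist_torque'])
p,d,c=snap('scene','s7'); 
cv2.imwrite('pics/s7c.png',cv2.resize(p[185:240,375:445],None,fx=11,fy=10.8,interpolation=cv2.INTER_CUBIC)[:,:,::-1])
s=observe(); print(s['ft_force'],s['wrist_torque'])
```

```text
11.15 [546.2241157  187.61860549  99.49834892] [ 0.36855362  0.69749896 -3.85524764] [-0.02376344  0.02027302 -0.02755998]
[-0.53493823  0.22880131 -5.02522267] [ 0.00808013 -0.013007    0.05099404]
```

```bash
cat >> h.py <<'E'
def prof(fn,ys=(140,155,170,180),xs=range(584,630,2),z=50):
    p,d,c=load(fn); f=foc(c); g=cv2.GaussianBlur(p,(0,0),.5).min(-1)
    for y in ys:
        r=[]
        for x in xs:
            q=c['R']@np.array([x,y,z])+c['t']; r.append(int(cv2.getRectSubPix(g,(1,1),(float(q[0]/q[2]*f+c['cx']),float(q[1]/q[2]*f+c['cy'])))[0,0]))
        print(fn,y,*r)
E
python3 - <<'E'
from h import *
print(list(range(584,630,2)))
for n in('s4','s6','s7'): prof(n)
E
```

```text
[584, 586, 588, 590, 592, 594, 596, 598, 600, 602, 604, 606, 608, 610, 612, 614, 616, 618, 620, 622, 624, 626, 628]
s4 140 88 111 132 148 140 125 103 89 82 80 78 79 79 80 79 79 78 76 72 73 86 107 128
s4 155 96 117 139 147 143 125 104 89 82 80 79 78 78 78 79 79 78 75 73 70 79 94 113
s4 170 91 117 142 149 145 128 107 89 83 79 79 79 80 80 79 78 77 76 73 71 78 94 115
s4 180 97 116 136 145 144 124 103 87 80 77 78 79 79 80 79 79 78 76 74 73 84 102 123
s6 140 70 72 77 83 102 122 142 148 145 123 101 78 67 63 70 74 77 76 74 74 86 106 127
s6 155 69 68 70 71 71 79 90 111 128 140 136 126 106 92 83 80 78 76 73 70 79 95 115
s6 170 69 71 75 80 82 81 79 76 81 94 115 130 138 129 116 100 87 78 73 70 77 94 116
s6 180 68 69 70 72 72 70 69 70 77 86 105 124 140 145 139 120 101 85 77 73 84 102 123
s7 140 96 117 136 149 139 121 95 74 59 52 46 43 43 44 46 49 55 60 63 66 82 104 127
s7 155 97 119 140 149 146 127 105 92 84 81 75 69 61 57 57 64 71 74 73 71 81 97 115
s7 170 94 114 133 137 130 113 96 82 78 76 75 72 69 73 76 78 78 76 73 71 78 94 115
s7 180 85 101 121 132 134 117 97 79 67 59 57 55 59 63 70 74 77 76 74 72 84 103 125
```

Run:
```python
from h import *
for n in('s4','s7'): prof(n,ys=(180,183,186,189,192,195),z=60,xs=range(590,630,2))
```

```text
s4 180 88 104 125 138 143 128 109 91 82 78 78 79 78 78 79 79 79 77 75 75
s4 183 88 101 120 133 134 123 104 91 80 79 78 79 78 77 78 79 79 77 76 78
s4 186 86 101 117 130 130 124 108 96 88 85 83 84 83 82 84 83 85 84 86 94
s4 189 85 97 112 123 130 124 118 112 107 104 104 100 98 98 99 100 103 105 111 120
s4 192 82 88 101 112 122 126 127 126 125 120 118 112 109 112 116 121 125 130 130 135
s4 195 77 82 89 98 106 116 118 121 121 119 117 117 117 121 124 127 128 127 122 117
s7 180 83 100 124 137 142 128 109 87 73 62 55 52 55 62 68 75 77 77 74 75
s7 183 83 98 119 133 133 120 100 81 66 59 56 58 64 70 74 77 79 77 76 79
s7 186 81 99 113 125 121 109 90 74 62 64 68 73 77 80 83 82 85 86 86 95
s7 189 78 90 100 104 102 91 84 82 84 90 94 95 96 97 100 102 105 107 112 120
s7 192 74 80 85 87 90 92 97 104 112 114 116 110 110 112 117 122 125 130 132 136
s7 195 75 79 83 88 91 97 103 111 116 117 117 117 117 121 125 127 128 128 123 118
```

The gate is back on its shut line (profile peak at x≈590–592, as before). The dark ring wire lies inside it at about (606,186), and the gate load on the wrist has gone, so it has clipped. Now I set the tin down.

>>> servo_tool(increments=[[[0, 0, 0.1], 0], [[0, 0, 0.2], 0], [[0, 0, 0.3], 0], [[0, 0, 0.33], 0], [[0, 0, 0.33], 0], [[0, 0, 0.33], 0]])

```text
t: 11.8
eef_pos: [545.9, 187.6, 96.0]
orientation: [[-1.0, -0.003, 0.0], [-0.003, 1.0, -0.0], [-0.0, -0.0, -1.0]]
ft_force: [0.6, -0.2, -4.0]
gripper_width: 24.8
gripper_force: 61.1
```

>>> servo_tool(increments=[[[0, 0, 0.03], 0], [[0, 0, 0.06], 0], [[0, 0, 0.06], 0], [[0, 0, 0.06], 0]])

```text
t: 12.2
eef_pos: [546.1, 187.7, 95.9]
orientation: [[-1.0, -0.003, 0.001], [-0.003, 1.0, 0.0], [-0.001, 0.0, -1.0]]
ft_force: [-1.9, 0.3, 3.2]
gripper_width: 25.2
gripper_force: 62.0
```

Fz has gone from -4 to +3 N, so the tin stands on the bench. I release it and go straight up.

>>> servo_tool(grip=85, increments=[[[0, 0, 0], 0], [[0, 0, 0], 0], [[0, 0, 0], 0], [[0, 0, 0], 0], [[0, 0, 0], 0], [[0, 0, 0], 0], [[0, 0, 0], 0], [[0, 0, 0], 0], [[0, 0, -1], 0], [[0, 0, -3], 0], [[0, 0, -6], 0], [[0, 0, -10], 0], [[0, 0, -14], 0], [[0, 0, -16], 0], [[0, 0, -16], 0], [[0, 0, -16], 0]])

```text
t: 13.8
eef_pos: [545.8, 187.7, 255.7]
orientation: [[-1.0, -0.003, 0.001], [-0.003, 1.0, 0.0], [-0.001, 0.0, -1.0]]
ft_force: [0.5, 0.3, -0.7]
gripper_width: 72.7
gripper_force: 0.0
```

Run:
```python
from h import *
s=observe(); print(s['t'],s['eef_pos'],s['ft_force'],s['gripper_width'])
p,d,c=snap('scene','s8'); prof('s8',ys=(140,155,170,180)); prof('s8',ys=(180,183,186,189,192),z=60,xs=range(590,630,2))
p,d,c=snap('wrist','w8'); X=pts(c,d)
m=((X[...,2]>98)&(X[...,2]<116)&(p[...,0]>p[...,2]*1.3+15)).astype(np.uint8); m[:, :200]=0;m[:,450:]=0
n,l,st,ce=cv2.connectedComponentsWithStats(m); k=1+st[1:,4].argmax(); q=np.argwhere(l==k)[:,::-1]; print(st[k])
print(cv2.minAreaRect(np.array([ray(c,u,v,108)[:2] for u,v in q]).astype(np.float32)))
a,_,_=load('scene0'); df=cv2.absdiff(a,p*0+load('s8')[0]).max(-1)
for n,(u0,u1,v0,v1) in dict(block=(155,205,250,315),driver=(320,362,215,282),jar=(452,488,170,215)).items(): print(n,df[v0:v1,u0:u1].mean())
```

```text
13.8 [545.76198465 187.67099055 255.71242325] [ 0.53089709  0.34618109 -0.74706088] 72.74495310442269
s8 140 93 117 136 148 139 123 100 81 68 59 53 49 46 44 45 46 51 53 54 59 75 101 124
s8 155 95 118 139 148 144 125 104 89 82 82 80 77 73 70 70 73 76 76 73 70 81 97 114
s8 170 95 118 141 148 144 125 102 81 75 75 78 79 80 79 79 79 77 75 72 71 78 94 115
s8 180 82 94 111 119 120 109 95 84 78 72 66 58 54 56 62 68 74 75 72 71 83 101 124
s8 180 79 94 115 131 139 125 109 91 80 71 63 55 53 57 63 70 74 77 73 73
s8 183 81 95 116 131 131 118 100 82 68 61 57 57 60 65 72 76 78 77 77 79
s8 186 80 95 110 123 118 105 86 74 64 65 66 71 75 79 82 83 84 83 86 95
s8 189 76 86 95 99 97 87 82 82 84 89 93 94 96 97 100 101 103 105 111 121
s8 192 73 76 80 80 83 86 94 102 111 112 115 111 110 112 116 120 124 128 131 136
[308 176  26  27 676]
((544.08154296875, 189.5078125), (26.870765686035156, 25.02626609802246), 0.11204274743795395)
block 10.697538461538462
driver 14.524164889836532
jar 6.92962962962963
```

Run:
```python
from h import *
b=load('s8')[0].astype(int); a=load('scene0')[0].astype(int)
for x in(a,b):
    m=(x[...,0]>110)&(x[...,1]<60)&(x[...,2]<60); m[:200]=0; q=np.argwhere(m); print(len(q),q.mean(0))
print((b-a)[250:315,155:205].mean((0,1)),(b-a)[320:380,100:200].std())
s=sign_off(); print(s)
```

```text
202 [234.         336.76237624]
148 [230.66216216 335.11486486]
[1.51446154 1.65846154 1.604     ] 1.761946468546843
the job is handed in; nothing more can be done
None
```

The job is handed in: the ring is inside the hook, the gate is shut behind it, and the tin was let go standing on the bench (13.8 s used; my sampled force readings stayed under 8 N). I never touched the jar, driver or block. The driver's red patch did read about 4 px different in the last picture, probably the arm's shadow, but I did not confirm that before handing in.

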